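Shade row of pigment jars

ROBOT

A 7-joint arm with a two-finger parallel gripper is mounted at the origin on the work surface. World frame = base frame: x ahead of the robot, y to its left, z up, the work surface at z = 0. Lengths are in m, angles in rad, forces in N, time in s.
With the tool pointing down it reaches from about 0.4 to 0.875 m from the base axis. Payload 19.3 kg.
Tool frame: the origin (TCP) lies at the very end of the fingers, on their centre line; the grasp point (between the pads) lies 19 mm behind it; z points along the fingers, y is the direction in which the jaws open and shut (so a half turn about z gives the same grasp; the last joint's range is limited). The gripper opens to 85 mm and grips with 20 to 120 N. Pads are 22 mm wide; open, the fingers measure 114 mm over their backs; the gripper's body (76 mm by 85 mm) begins 54 mm behind the grasp point. The pads swing forward as they close: fully open they stand 13 mm farther back than shut.
Start: joints at [-1.303, 0.521, -0.036, 1.599, 0.021, 1.021, -0.113], TCP at [0.207, 0.59, 0.231] pointing down, gripper open.
Joint ranges: [-2.91, 2.91], [-0.3, 2.13], [-1.5, 1.42], [0.17, 2.43], [-1.26, 4.41], [0.16, 1.93], [-2.52, 2.52]. Speed limits (rad/s): [1.89, 1.89, 2.39, 2.39, 3.01, 3.01, 3.01].

INTERFACE

Orientations are given as [roll, pitch, yaw] about the fixed x, y, z axes, in that order (R = Rz(yaw) Ry(pitch) Rx(roll)).
In Python, from workcell import telemetry, imaging, ticket gives the robot as it stands.
- The arm moves only by the tool carry_out, never from a script. Its argument "series" is a list of rows, each a list of 7 numbers: the shift along the tool's x, y, z in m, then the turn, a rotation vector about the tool's x, y, z in rad, then the closure in counts, from 0 (fully open) to 255 (shut). In form: [[tx, ty, tz, ax, ay, az, jaw], ...]. A call has 1 to 10 rows; each row is the pose to reach, as a shift and turn from the pose commanded when the call began, along the tool's axes at that moment; what a row does not reach only later rows make up. A row lasts 1/8 s, in which the tool goes at most 62.5 mm and 10.7 degrees, less where a joint would pass 70% of its speed; a pose out of reach is approached as far as the arm can. A call with a gripper value outside its range is refused whole. The fingers move at their own pace and stop on an object; "force" is the grip in N (left out, the last holds). Time passes only in rows, so rows that repeat a pose let the fingers close. It gives the time, the measured TCP pose, the force and the opening at its end, in the units of the state.
- telemetry.observe(): the state, without advancing time (a new reading comes with each control period).
- imaging.grab_frame(name): name is "side" or "top" or "wrist"; returns (picture, depth): 384x512x3 uint8, blue, green, red; 384x512 float32, m along the optical axis (not along the pixel's ray), 0 where there is no reading.
- imaging.camera_info(name): a dict with "mtx" (3x3 intrinsics, pixels), "dist_coeffs" ([k1, k2, p1, p2, k3] as OpenCV has them; the pictures are not rectified), "extrinsics" (4x4, takes a point from camera to world coordinates); the wrist camera has in their place "hand_eye" (4x4, takes a point from camera to tool coordinates, whose origin is the TCP and whose axes are the flange's). Camera axes: x right, y down, z forward; pixel columns grow to the right and rows downward; lengths in m; the calibration is good to about 2 mm. A picture is of the moment at which its call begins: read the wrist's pose just before it. camera_info takes no time and is no camera call.
- ticket.job_done(): hands the job in, once; it reports no verdict.
The state is a dict: "clock": time; "qpos": joint angles; "qd": joint speeds; "joint_efforts": joint torques, N m; "position": TCP position; "tool_rot": TCP orientation; "force": force on the tool from outside, world axes, zero at the start; "moment": the same for the moment, N m; "grip_width": finger opening in m.
Only numpy, scipy, OpenCV 4.12 (cv2) and the standard library are available. Lean on these libraries where they do the work, as an engineer would, in place of code of your own. Each camera call takes 0.05 s, during which the arm holds its last target.

TASK

Stand the four pink-to-red pigment jars in the wooden jar rack as a shade row, one jar fully down in each well: the palest in the well next to the glass rinsing jar, then darker and darker to the far end. Keep the pigment jars upright all the while, and leave the rinsing jar and the green and blue pigment jars standing where they are.

Things in the scene. Friction and masses are not known exactly. Their poses are not given: they have to be found in the camera images.
- jar_blush_center (a point): Palest pigment jar: upright round glass jar with a grey screw lid, pale blush pink (the colour shows through the glass and as a disc on the lid); 46 mm diameter, 60 mm tall, 0.08 to 0.17 kg, loose. This point is its centre, on its axis 30 mm above its underside; z runs up its axis.
- jar_rose_center (a point): Second palest pigment jar: upright round glass jar with a grey screw lid, clear rose pink (the colour shows through the glass and as a disc on the lid); 46 mm diameter, 60 mm tall, 0.08 to 0.17 kg, loose. This point is its centre, on its axis 30 mm above its underside; z runs up its axis.
- jar_crimson_center (a point): Second darkest pigment jar: upright round glass jar with a grey screw lid, strong crimson red (the colour shows through the glass and as a disc on the lid); 46 mm diameter, 60 mm tall, 0.08 to 0.17 kg, loose. This point is its centre, on its axis 30 mm above its underside; z runs up its axis.
- jar_maroon_center (a point): Darkest pigment jar: upright round glass jar with a grey screw lid, very dark maroon, nearly black (the colour shows through the glass and as a disc on the lid); 46 mm diameter, 60 mm tall, 0.08 to 0.17 kg, loose. This point is its centre, on its axis 30 mm above its underside; z runs up its axis.
- rack: Wooden jar rack, fixed: a flat board 92 mm (its x) by 300 mm (its y) and 14 mm thick, with four round wells 62 mm wide and 6 mm deep, lined dark green, in one row along its y axis. Its origin is the centre of its underside, on the table; z is up. Well centres at x = 0 and y = -102, -34, +34 and +102 mm in its frame; well floors 8 mm above the table, so the centre of a jar that stands in a well is 38 mm above the table.
- rinse_center (a point): Rinsing jar: empty open clear-glass tumbler, 66 mm across the rim, 85 mm tall, standing beyond one end of the rack (at about +210 or -210 mm along the rack's y axis): its end of the rack is where the palest jar goes. This point is its centre, half-way up. Beyond the rack's other end stands a low round blue-and-white porcelain box, 60 mm wide and 31 mm tall (not listed).
- jar_green_center (a point): Green pigment jar: upright round glass jar with a grey screw lid, malachite green (the colour shows through the glass and as a disc on the lid), not part of the row and to be left alone; 46 mm diameter, 60 mm tall, 0.08 to 0.17 kg, loose. This point is its centre, on its axis 30 mm above its underside; z runs up its axis.
- jar_blue_center (a point): Blue pigment jar: upright round glass jar with a grey screw lid, deep blue (the colour shows through the glass and as a disc on the lid), not part of the row and to be left alone; 46 mm diameter, 60 mm tall, 0.08 to 0.17 kg, loose. This point is its centre, on its axis 30 mm above its underside; z runs up its axis.
Things that resemble listed ones, but are neither listed nor needed, are in the scene too. Leave any yellow look-alike of the part that bears jar_rose_center alone. There is more than one size of the part that bears jar_maroon_center; the job needs the larger.

How it is judged:
By the outcome, as a careful person would: the job done as asked, in the order asked, and still so for the second after the job is handed in, with the robot touching nothing.
It also fails if it takes over 112 s, if anything falls off the work surface, if the arm or the gripper's body presses on something with over 40 N, if the wrist force passes 120 N, or if a joint passes its speed limit or range.

## Working session

There is one attempt and no reset: what is moved stays moved. The work goes in short steps, Python scripts to look and compute and a tool call to move; the robot and the scene stay as the last step left them, time stands still between calls to the robot, and variables do not carry over. Pictures are saved under pics/ and viewed, and the job is handed in when it is done.

Besides the shell and the picture viewer there is one more tool, called after "Call:" in YAML: its name, and indented under it one key for each argument. carry_out: Moves the arm, as the interface text tells. Its arguments: {"type":"object","properties":{"series":{"type":"array"},"force":{"type":"number"}},"required":["series"]}

```bash
ls; mkdir -p pics; python3 - <<'E'
from workcell import telemetry, imaging
import cv2, numpy as np
s=telemetry.observe();print(s['clock'],s['position'],s['tool_rot'],s['grip_width'])
for n in ('top','side'):
    p,d=imaging.grab_frame(n);cv2.imwrite(f'pics/{n}0.png',p);np.savez(f'pics/{n}0.npz',p=p,d=d)
    i=imaging.camera_info(n);print(n,{k:np.round(v,4).tolist() if not isinstance(v,str) else v for k,v in i.items()})
print(imaging.camera_info('wrist'))
E
```

```text
pics
0.0 [0.20707774 0.58933386 0.23071626] [-3.14041011e+00  9.89542917e-05  2.80372426e+00] 0.08536057964498098
top {'mtx': [[405.3892, 0.0, 253.105], [0.0, 405.3892, 189.6242], [0.0, 0.0, 1.0]], 'dist_coeffs': [-0.0398, 0.0, 0.0, 0.0, 0.0], 'extrinsics': [[-0.0171, -0.9953, 0.095, 0.4899], [-0.9994, 0.0142, -0.0315, 0.0128], [0.03, -0.0954, -0.995, 0.902], [0.0, 0.0, 0.0, 1.0]]}
side {'mtx': [[470.3242, 0.0, 257.3827], [0.0, 470.3242, 194.3827], [0.0, 0.0, 1.0]], 'dist_coeffs': [-0.0576, 0.0, 0.0, 0.0, 0.0], 'extrinsics': [[0.9992, -0.0159, 0.037, 0.5059], [-0.0388, -0.6252, 0.7795, -0.7822], [0.0107, -0.7803, -0.6253, 0.6725], [0.0, 0.0, 0.0, 1.0]]}
{'mtx': array([[274.59287178,   0.        , 255.78736743],
       [  0.        , 274.59287178, 194.49590156],
       [  0.        ,   0.        ,   1.        ]]), 'dist_coeffs': array([-0.02407611,  0.        ,  0.        ,  0.        ,  0.        ]), 'hand_eye': array([[ 7.04226967e-04, -9.59684326e-01, -2.81079168e-01,
         7.11537984e-02],
       [ 9.99999707e-01,  5.91810330e-04,  4.84830180e-04,
        -1.91486639e-04],
       [-2.98938369e-04, -2.81079427e-01,  9.59684462e-01,
        -1.42998435e-01],
       [ 0.00000000e+00,  0.00000000e+00,  0.00000000e+00,
         1.00000000e+00]])}
```

View pics/top0.png

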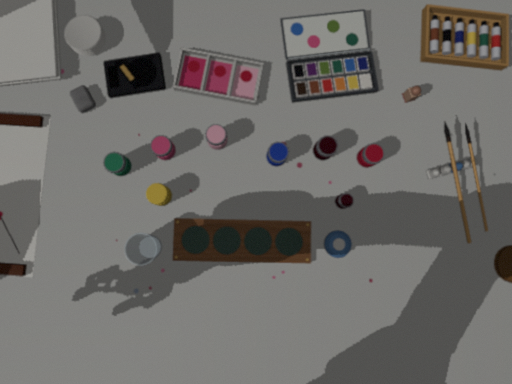

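View pics/side0.png

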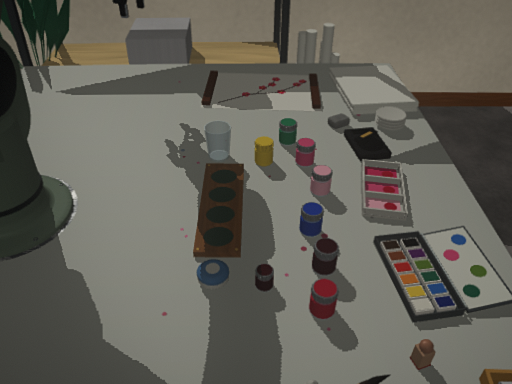

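The top picture's candidates, by pixel:
- Blush: (217,135).
- Rose: (163,147). The yellow look-alike is at (159,194).
- Crimson: (371,155).
- Maroon, large: (326,147). The small look-alike is at (345,200).
- Green (118,163) and blue (278,153) stay put.
- Rinsing jar: (145,248), on the left at +y. The wells run from column 195 (palest) to column 290 (darkest).

Next I'll measure these and check them in a close crop.

```bash
cat > h.py <<'E'
import numpy as np, cv2
from workcell import imaging
def cloud(n,d,T=None):
    i=imaging.camera_info(n)
    if T is None: T=i['extrinsics']
    v,u=np.mgrid[0:384,0:512]
    n2=cv2.undistortPoints(np.stack([u,v],-1).reshape(-1,1,2).astype(np.float64),i['mtx'],i['dist_coeffs']).reshape(384,512,2)
    P=np.concatenate([n2*d[...,None],d[...,None]],-1)
    return P@T[:3,:3].T+T[:3,3]
def circfit(p):
    A=np.c_[2*p,np.ones(len(p))];b=(p**2).sum(1);s=np.linalg.lstsq(A,b,rcond=None)[0]
    return s[:2],np.sqrt(s[2]+s[0]**2+s[1]**2)
E
python3 - <<'E'
from h import *
from scipy import ndimage as nd
for n in ('top','side'):
    z=np.load(f'pics/{n}0.npz');p,d=z['p'],z['d'];W=cloud(n,d)
    m=(W[...,2]>.035)&(W[...,2]<.075)&(d>0)&(W[...,0]>.25)&(W[...,0]<.85)&(abs(W[...,1])<.5)
    l,k=nd.label(m)
    print(n)
    for j in range(1,k+1):
        q=l==j
        if q.sum()<40: continue
        zt=np.percentile(W[q][:,2],90); t=q&(W[...,2]>zt-.004)
        P=W[t][:,:2]
        (c,r,_)=(None,None,None)
        cc,rr=cv2.minEnclosingCircle(P.astype(np.float32))
        v,u=np.nonzero(t)
        print('uv',u.mean().round(),v.mean().round(),'n',t.sum(),'z',zt.round(4),'mean',P.mean(0).round(4),'enc',np.round(cc,4),round(rr,4),'bgr',np.median(p[t],0))
    # table and rack
    tb=(abs(W[...,2])<.03)&(d>0)&(W[...,0]>.3)&(W[...,0]<.6)&(abs(W[...,1])<.3)
    print('table z',np.median(W[tb][:,2]))
    if n=='top':
        hsv=cv2.cvtColor(p,cv2.COLOR_BGR2HSV)
        cv2.imwrite('pics/crop_top.png',cv2.resize(p[110:290,95:395],None,fx=2.6,fy=2.6,interpolation=cv2.INTER_CUBIC))
E
```

```text
top
uv 36.0 73.0 n 246 z 0.038 mean [0.8384 0.4597] enc [0.8411 0.4579] 0.0415 bgr [141. 144. 145.]
uv 416.0 89.0 n 54 z 0.0533 mean [ 0.7887 -0.3783] enc [ 0.7897 -0.3785] 0.0103 bgr [ 63.5  75.  101. ]
uv 448.0 133.0 n 80 z 0.0572 mean [ 0.6882 -0.4401] enc [ 0.6851 -0.4416] 0.0282 bgr [37.5 37.5 39.5]
uv 467.0 132.0 n 52 z 0.0554 mean [ 0.69   -0.4862] enc [ 0.6871 -0.4884] 0.0252 bgr [41.5 42.5 45. ]
uv 216.0 134.0 n 319 z 0.0623 mean [0.6896 0.0628] enc [0.6896 0.0623] 0.0225 bgr [124. 114. 150.]
uv 160.0 145.0 n 324 z 0.0623 mean [0.6676 0.1794] enc [0.6683 0.1795] 0.023 bgr [ 84.  59. 134.]
uv 327.0 145.0 n 300 z 0.0624 mean [ 0.6634 -0.1725] enc [ 0.6636 -0.1716] 0.0227 bgr [15.  9. 37.]
uv 278.0 151.0 n 312 z 0.0626 mean [ 0.6505 -0.0688] enc [ 0.6507 -0.069 ] 0.0229 bgr [105.  46.  27.]
uv 373.0 153.0 n 313 z 0.0623 mean [ 0.6455 -0.2715] enc [ 0.6455 -0.2715] 0.023 bgr [ 36.  22. 108.]
uv 113.0 161.0 n 330 z 0.0623 mean [0.6334 0.2776] enc [0.6333 0.2781] 0.0231 bgr [63. 84. 35.]
uv 157.0 193.0 n 335 z 0.0622 mean [0.5659 0.1867] enc [0.5656 0.187 ] 0.0225 bgr [ 52. 125. 1
[... 949 characters left out ...]
[0.6891 0.0612] enc [0.6883 0.063 ] 0.0241 bgr [119. 113. 157.]
uv 312.0 209.0 n 260 z 0.0618 mean [ 0.65   -0.0698] enc [ 0.6495 -0.0684] 0.0235 bgr [102.  47.  34.]
uv 326.0 246.0 n 346 z 0.0618 mean [ 0.6628 -0.1752] enc [ 0.6636 -0.1741] 0.0238 bgr [27. 27. 42.]
uv 264.0 270.0 n 194 z 0.0451 mean [ 0.5472 -0.2148] enc [ 0.5482 -0.2133] 0.0173 bgr [24.  23.5 41. ]
uv 325.0 289.0 n 427 z 0.0616 mean [ 0.6452 -0.2741] enc [ 0.646  -0.2731] 0.0226 bgr [ 36.  29. 112.]
uv 427.0 344.0 n 93 z 0.0534 mean [ 0.788  -0.3812] enc [ 0.7892 -0.3802] 0.0098 bgr [49. 63. 90.]
uv 377.0 379.0 n 107 z 0.0596 mean [ 0.6951 -0.4391] enc [ 0.6954 -0.438 ] 0.0212 bgr [20. 21. 22.]
table z 0.001215747434443637
```

View pics/crop_top.png

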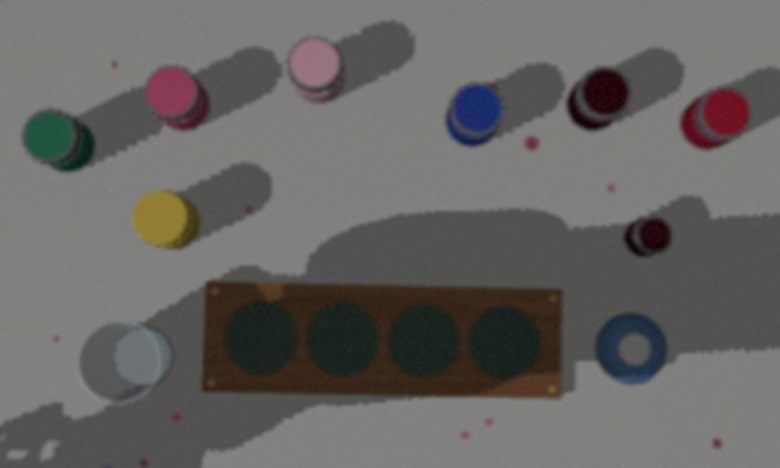

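The crop confirms the choice. The large maroon at (605,95) in the crop stands next to crimson (720,115), and the small look-alike is at (650,235). Yellow at (163,220) is separate from rose (175,95). The rinsing jar is at the left end of the rack. Heights read 62 mm for the 60 mm jars, so the depth is good to about 2 mm.

Next, the wells.

```bash
python3 - <<'E'
from h import *
from scipy import ndimage as nd
for n in ('top','side'):
    z=np.load(f'pics/{n}0.npz');p,d=z['p'].astype(float),z['d'];W=cloud(n,d)
    reg=(W[...,0]>.38)&(W[...,0]<.56)&(W[...,1]>-.15)&(W[...,1]<.2)&(d>0)&(W[...,2]<.03)
    wood=reg&(p[...,2]-p[...,0]>25); 
    green=reg&(p[...,1]>=p[...,2]+2)&(p.sum(-1)<170)
    green=nd.binary_opening(green,iterations=2)
    l,k=nd.label(green)
    C=[]
    for j in range(1,k+1):
        q=l==j
        if q.sum()<100: continue
        c,r=cv2.minEnclosingCircle(W[q][:,:2].astype(np.float32)); C.append(W[q].mean(0)); print(n,q.sum(),W[q].mean(0).round(4),np.round(c,4),round(r,4))
    a=cv2.minAreaRect(W[wood|green][:,:2].astype(np.float32)); print('rect',a, 'wood z',np.median(W[wood][:,2]))
E
```

```text
top 562 [0.4682 0.113  0.0087] [0.4684 0.1129] 0.0293
top 558 [0.4654 0.0452 0.0087] [0.4655 0.0453] 0.0295
top 554 [ 0.4627 -0.0231  0.0087] [ 0.4629 -0.023 ] 0.0294
top 546 [ 0.4599 -0.0913  0.0088] [ 0.4601 -0.0913] 0.0294
rect ((0.4660809338092804, 0.031034603714942932), (0.3529881238937378, 0.13155463337898254), 79.3389892578125) wood z 0.014370112537868296
side 245 [0.4674 0.116  0.0094] [0.4671 0.1167] 0.0291
side 295 [0.4643 0.0477 0.0094] [0.4644 0.0476] 0.0293
side 333 [ 0.4633 -0.0206  0.0092] [ 0.4617 -0.0197] 0.0294
side 419 [ 0.4598 -0.0884  0.0092] [ 0.4601 -0.0877] 0.029
rect ((0.46811050176620483, 0.03055669367313385), (0.34549230337142944, 0.16044966876506805), 85.6657485961914) wood z 0.014403812152736561
```

```bash
cat >> h.py <<'E'
def rel(target, yaw=np.pi/2):
    from workcell import telemetry
    from scipy.spatial.transform import Rotation as R
    s=telemetry.observe()
    R0=R.from_euler('xyz',s['tool_rot']);R1=R.from_euler('xyz',[np.pi,0,yaw])
    print('t',s['clock'],'pos',np.round(s['position'],4),'rot',np.round(s['tool_rot'],4),'F',np.round(s['force'],1),'w',round(s['grip_width'],4))
    print('shift',R0.inv().apply(np.array(target)-s['position']).round(4),'turn',(R0.inv()*R1).as_rotvec().round(4))
E
python3 -c "
from h import *
rel([.689,.062,.2])
z=np.load('pics/top0.npz');W=cloud('top',z['d']);m=(W[...,2]>.01)&(W[...,0]>.72)&(abs(W[...,1]-.06)<.05);print(W[m].min(0),W[m].max(0))"
```

```text
t 0.1 pos [0.2071 0.5894 0.2308] rot [-3.1406e+00  1.0000e-04  2.8038e+00] F [-0.1  0.  -0.9] w 0.0851
shift [-0.6295 -0.3378  0.0312] turn [-8.000e-04  7.000e-04  1.233e+00]
[0.77692194 0.01066167 0.01001069] [0.89278527 0.10988542 0.0269941 ]
```

Call:
carry_out:
  series:
    - [-0.06,-0.03,0.0,0,0,0.12,0]
    - [-0.12,-0.06,0.0,0,0,0.25,0]
    - [-0.18,-0.1,0.0,0,0,0.38,0]
    - [-0.24,-0.13,0.0,0,0,0.5,0]
    - [-0.3,-0.16,0.0,0,0,0.62,0]
    - [-0.36,-0.19,0.01,0,0,0.75,0]
    - [-0.42,-0.23,0.01,0,0,0.88,0]
    - [-0.48,-0.26,0.02,0,0,1.0,0]
    - [-0.54,-0.29,0.03,0,0,1.12,0]
    - [-0.6295,-0.3378,0.031,0,0,1.233,0]
  force: 40

```text
clock: 1.35
position: [0.628, 0.1277, 0.2043]
tool_rot: [-3.141, 0.0, 1.567]
force: [0.1, 1.7, 0.5]
grip_width: 0.0856
```

```bash
python3 -c "
from h import *
rel([.689,.062,.2])"
```

```text
t 1.35 pos [0.628  0.1277 0.2043] rot [-3.1408e+00  1.0000e-04  1.5674e+00] F [0.1 1.7 0.5] w 0.0856
shift [-0.0655  0.0612  0.0043] turn [-0.0008  0.0001 -0.0034]
```

Call:
carry_out:
  series:
    - [-0.04,0.04,0.004,0,0,0,0]
    - [-0.057,0.053,0.004,0,0,-0.003,0]
    - [-0.057,0.053,0.004,0,0,-0.003,0]
    - [-0.057,0.053,0.004,0,0,-0.003,0]

```text
clock: 1.85
position: [0.6796, 0.0736, 0.2008]
tool_rot: [-3.141, -0.001, 1.575]
force: [-1.0, 0.8, 0.4]
grip_width: 0.0853
```

```bash
python3 - <<'E'
from h import *
from scipy.spatial.transform import Rotation as R
from workcell import telemetry
rel([.689,.062,.2])
s=telemetry.observe()
p,d=imaging.grab_frame('wrist');cv2.imwrite('pics/w1.png',p)
T=np.eye(4);T[:3,:3]=R.from_euler('xyz',s['tool_rot']).as_matrix();T[:3,3]=s['position']
W=cloud('wrist',d,T@imaging.camera_info('wrist')['hand_eye'])
from scipy import ndimage as nd
l,k=nd.label((W[...,2]>.05)&(W[...,2]<.07)&(d>0))
for j in range(1,k+1):
    q=l==j
    if q.sum()>200: print(q.sum(),[int(x.mean()) for x in np.nonzero(q)[::-1]],W[q].mean(0).round(4),cv2.minEnclosingCircle(W[q][:,:2].astype(np.float32)))
E
```

```text
t 1.85 pos [0.6796 0.0736 0.2008] rot [-3.141e+00 -8.000e-04  1.575e+00] F [-1.   0.8  0.4] w 0.0853
shift [-0.0116  0.0094  0.0008] turn [-0.0006 -0.0008  0.0042]
247 [6, 11] [0.445  0.238  0.0572] ((0.44523191452026367, 0.23412656784057617), 0.016416078433394432)
810 [43, 47] [0.4781 0.2059 0.0606] ((0.4617260694503784, 0.21035438776016235), 0.029869403690099716)
1931 [139, 68] [0.5679 0.187  0.0602] ((0.5660310983657837, 0.18718384206295013), 0.0233805850148201)
1771 [243, 76] [0.6673 0.1796 0.0606] ((0.6672016382217407, 0.17971263825893402), 0.023091617971658707)
1339 [264, 191] [0.6896 0.0652 0.0603] ((0.6899840235710144, 0.06360916048288345), 0.023249944671988487)
1032 [231, 294] [ 0.6513 -0.0644  0.0597] ((0.6509761214256287, -0.06802860647439957), 0.023305712267756462)
```

View pics/w1.png

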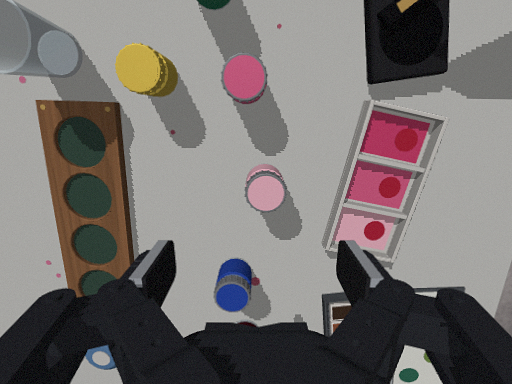

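The wrist picture shows blush at (265,190), rose at (245,78) and yellow at (140,68), between the open fingers at (160,270) and (355,270). It puts blush at (0.690, 0.0636), within 1.5 mm of the other two cameras. I'll go down on it.

Call:
carry_out:
  series:
    - [-0.0106,0.0099,0.0,0,0,0.003,0]
    - [-0.0106,0.0099,0.05,0,0,0.003,0]
    - [-0.0106,0.0099,0.1,0,0,0.003,0]
    - [-0.0106,0.0099,0.115,0,0,0.003,0]
    - [-0.0106,0.0099,0.115,0,0,0.003,0]

```text
clock: 2.52
position: [0.6904, 0.0614, 0.0862]
tool_rot: [-3.141, 0.0, 1.571]
force: [-0.3, 0.6, 1.0]
grip_width: 0.0854
```

```bash
python3 -c "
from h import *
rel([.6895,.063,.016])"
```

```text
t 2.525 pos [0.6904 0.0614 0.0862] rot [-3.1413e+00  3.0000e-04  1.5708e+00] F [-0.3  0.6  1. ] w 0.0854
shift [ 0.0016 -0.0009  0.0702] turn [-0.0003  0.0003 -0.    ]
```

Call:
carry_out:
  series:
    - [0.0016,-0.0009,0.04,0,0,0,0]
    - [0.0016,-0.0009,0.07,0,0,0,0]
    - [0.0016,-0.0009,0.07,0,0,0,0]
    - [0.0016,-0.0009,0.07,0,0,0,255]
    - [0.0016,-0.0009,0.07,0,0,0,255]
    - [0.0016,-0.0009,0.07,0,0,0,255]
    - [0.0016,-0.0009,0.07,0,0,0,255]
    - [0.0016,-0.0009,0.07,0,0,0,255]
  force: 40

```text
clock: 3.52
position: [0.6901, 0.0633, 0.0179]
tool_rot: [3.139, -0.0, 1.571]
force: [-3.0, -0.1, 11.3]
grip_width: 0.0452
```

```bash
python3 -c "
from h import *
rel([.468,.113,.12])"
```

```text
t 3.525 pos [0.6901 0.0633 0.0179] rot [ 3.1395e+00 -5.0000e-04  1.5708e+00] F [-3.  -0.1 11.3] w 0.0452
shift [ 0.0497 -0.2219 -0.1026] turn [ 0.0021 -0.0005 -0.    ]
```

Call:
carry_out:
  series:
    - [0.0,0.0,-0.03,0,0,0,255]
    - [0.0,0.0,-0.08,0,0,0,255]
    - [0.01,-0.05,-0.104,0,0,0,255]
    - [0.02,-0.1,-0.104,0,0,0,255]
    - [0.035,-0.15,-0.104,0,0,0,255]
    - [0.045,-0.2,-0.104,0,0,0,255]
    - [0.05,-0.222,-0.104,0,0,0,255]
    - [0.05,-0.222,-0.104,0,0,0,255]
    - [0.05,-0.222,-0.104,0,0,0,255]

```text
clock: 4.65
position: [0.4682, 0.1133, 0.1205]
tool_rot: [3.14, -0.001, 1.571]
force: [0.2, -0.7, -0.8]
grip_width: 0.0449
```

```bash
cat >> h.py <<'E'
def shot(name,tag,crop=None,f=1):
    p,d=imaging.grab_frame(name)
    if crop: u0,v0,u1,v1=crop;p=p[v0:v1,u0:u1]
    cv2.imwrite(f'pics/{tag}.png',cv2.resize(p,None,fx=f,fy=f,interpolation=cv2.INTER_CUBIC))
E
python3 -c "
from h import *
rel([.468,.113,.026])
shot('side','s1',(150,60,400,330),2)"
```

```text
t 4.65 pos [0.4682 0.1133 0.1205] rot [ 3.1401e+00 -5.0000e-04  1.5706e+00] F [ 0.2 -0.7 -0.8] w 0.0449
shift [-0.0003 -0.0004  0.0945] turn [ 0.0015 -0.0005 -0.0002]
```

View pics/s1.png

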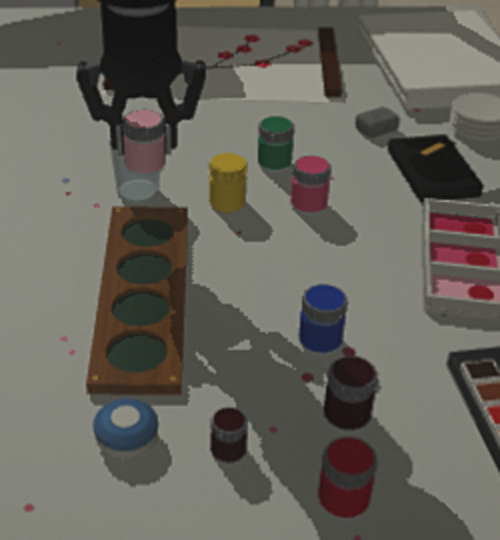

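The side view shows blush held upright at (143,145) in the crop, over the first well and clear of the rinsing jar. I'll lower it.

Call:
carry_out:
  series:
    - [0,0,0.04,0,0,0,255]
    - [0,0,0.07,0,0,0,255]
    - [0,0,0.086,0,0,0,255]
    - [0,0,0.092,0,0,0,255]
    - [0,0,0.094,0,0,0,255]
    - [0,0,0.094,0,0,0,255]

```text
clock: 5.45
position: [0.4676, 0.1134, 0.0265]
tool_rot: [3.141, -0.0, 1.571]
force: [0.2, -0.4, -1.5]
grip_width: 0.0451
```

```bash
python3 -c "
from h import *
rel([.468,.113,.026])"
```

```text
t 5.45 pos [0.4676 0.1134 0.0265] rot [ 3.1407e+00 -3.0000e-04  1.5708e+00] F [ 0.2 -0.4 -1.5] w 0.0451
shift [-0.0004  0.0004  0.0005] turn [ 0.0009 -0.0003 -0.    ]
```

Call:
carry_out:
  series:
    - [0,0,0.001,0,0,0,255]
    - [0,0,0.002,0,0,0,255]
    - [0,0,0.002,0,0,0,255]

```text
clock: 5.82
position: [0.4677, 0.1134, 0.0257]
tool_rot: [3.14, -0.001, 1.571]
force: [-9.1, -1.1, 41.7]
grip_width: 0.0455
```

It seats at TCP 0.026 m, as expected. I'll ease off, release and look.

Call:
carry_out:
  series:
    - [0,0,-0.0015,0,0,0,255]
    - [0,0,-0.0015,0,0,0,0]
    - [0,0,-0.0015,0,0,0,0]
    - [0,0,-0.0015,0,0,0,0]
    - [0,0,-0.0015,0,0,0,0]
    - [0,0,-0.03,0,0,0,0]
    - [0,0,-0.08,0,0,0,0]
    - [0,0,-0.12,0,0,0,0]
    - [0,0,-0.12,0,0,0,0]

```text
clock: 6.95
position: [0.4684, 0.1137, 0.1463]
tool_rot: [3.138, -0.002, 1.571]
force: [-0.4, 0.3, -0.6]
grip_width: 0.0856
```

```bash
python3 -c "
from h import *
rel([.6675,.1795,.15])
p,d=imaging.grab_frame('side');W=cloud('side',d);m=(W[...,2]>.05)&(W[...,2]<.08)&(abs(W[...,0]-.468)<.04)&(abs(W[...,1]-.113)<.04);print(m.sum(),cv2.minEnclosingCircle(W[m&(W[...,2]>.06)][:,:2].astype(np.float32)),np.percentile(W[m][:,2],90))
cv2.imwrite('pics/s2.png',cv2.resize(p[60:330,150:400],None,fx=2,fy=2))"
```

```text
t 6.95 pos [0.4684 0.1137 0.1463] rot [ 3.1377e+00 -1.9000e-03  1.5709e+00] F [-0.4  0.3 -0.6] w 0.0856
shift [ 0.0658  0.1991 -0.0028] turn [ 0.0039 -0.0019  0.0001]
274 ((0.46907493472099304, 0.11310621351003647), 0.024931734427809715) 0.06998731296435678
```

View pics/s2.png

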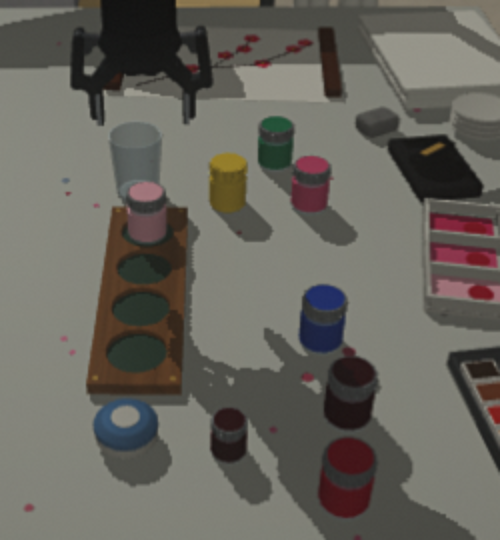

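Blush stands upright in the well next to the glass, at (147,212) in the crop. Its top is at 70 mm including the 2 mm bias, so it is fully down. Rose is next.

Call:
carry_out:
  series:
    - [0.015,0.05,0,0,0,0,0]
    - [0.032,0.1,0,0,0,0,0]
    - [0.05,0.15,0,0,0,0,0]
    - [0.0656,0.199,0,0.003,-0.002,0,0]
    - [0.0656,0.199,0.0,0.003,-0.002,0,0]
    - [0.0656,0.199,0.0,0.003,-0.002,0,0]
    - [0.0656,0.199,0.03,0.003,-0.002,0,0]
    - [0.0656,0.199,0.06,0.003,-0.002,0,0]
    - [0.0656,0.199,0.06,0.003,-0.002,0,0]

```text
clock: 8.12
position: [0.6642, 0.1782, 0.082]
tool_rot: [-3.135, 0.003, 1.57]
force: [0.4, -0.9, 0.5]
grip_width: 0.0853
```

```bash
python3 -c "
from h import *
rel([.6675,.1793,.0165])"
```

```text
t 8.125 pos [0.6642 0.1782 0.082 ] rot [-3.1346e+00  3.1000e-03  1.5705e+00] F [ 0.4 -0.9  0.5] w 0.0853
shift [0.0013 0.0038 0.0655] turn [-0.007   0.0031 -0.0003]
```

Call:
carry_out:
  series:
    - [0.0013,0.0035,0.0,-0.003,0.002,0,0]
    - [0.0013,0.0035,0.03,-0.003,0.002,0,0]
    - [0.0013,0.0035,0.06,-0.003,0.002,0,0]
    - [0.0013,0.0035,0.0655,-0.003,0.002,0,0]
    - [0.0013,0.0035,0.0655,-0.003,0.002,0,0]
    - [0.0013,0.0035,0.0655,-0.003,0.002,0,255]
    - [0.0013,0.0035,0.0655,-0.003,0.002,0,255]
    - [0.0013,0.0035,0.0655,-0.003,0.002,0,255]
    - [0.0013,0.0035,0.0655,-0.003,0.002,0,255]
    - [0.0013,0.0035,0.0655,-0.003,0.002,0,255]

```text
clock: 9.38
position: [0.6698, 0.1802, 0.0195]
tool_rot: [3.141, -0.0, 1.571]
force: [-1.9, 0.1, 8.4]
grip_width: 0.0456
```

```bash
python3 -c "
from h import *
rel([.4655,.0455,.12])"
```

```text
t 9.375 pos [0.6698 0.1802 0.0195] rot [ 3.1409e+00 -4.0000e-04  1.5708e+00] F [-1.9  0.1  8.4] w 0.0456
shift [-0.1346 -0.2043 -0.1008] turn [ 0.0007 -0.0004 -0.    ]
```

Call:
carry_out:
  series:
    - [0.0,0.0,-0.03,0,0,0,255]
    - [0.0,0.0,-0.08,0,0,0,255]
    - [-0.02,-0.02,-0.11,0,0,0,255]
    - [-0.05,-0.07,-0.11,0,0,0,255]
    - [-0.08,-0.12,-0.11,0,0,0,255]
    - [-0.11,-0.17,-0.11,0,0,0,255]
    - [-0.1346,-0.204,-0.105,0,0,0,255]
    - [-0.1346,-0.204,-0.101,0,0,0,255]
    - [-0.1346,-0.204,-0.101,0,0,0,255]

```text
clock: 10.5
position: [0.4661, 0.0458, 0.1197]
tool_rot: [3.141, -0.0, 1.571]
force: [0.1, 0.3, -1.2]
grip_width: 0.0451
```

```bash
python3 -c "
from h import *
rel([.4655,.0455,.0275])
shot('side','s3',(150,60,400,330),2)"
```

```text
t 10.5 pos [0.4661 0.0458 0.1197] rot [ 3.1408e+00 -4.0000e-04  1.5708e+00] F [ 0.1  0.3 -1.2] w 0.0451
shift [-0.0003 -0.0007  0.0922] turn [ 0.0008 -0.0004  0.    ]
```

View pics/s3.png

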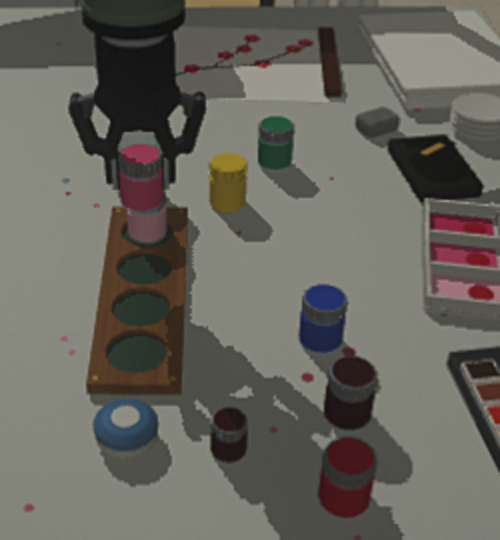

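Rose is held upright at (141,175) in the crop and is over well 2. I'll lower it, then touch down in small steps.

Call:
carry_out:
  series:
    - [0,0,0.04,0,0,0,255]
    - [0,0,0.07,0,0,0,255]
    - [0,0,0.086,0,0,0,255]
    - [0,0,0.091,0,0,0,255]
    - [0,0,0.0925,0,0,0,255]
    - [0,0,0.0925,0,0,0,255]
    - [0,0,0.0935,0,0,0,255]
    - [0,0,0.0935,0,0,0,255]

```text
clock: 11.55
position: [0.4661, 0.0456, 0.0273]
tool_rot: [3.14, -0.001, 1.571]
force: [-5.1, -0.6, 27.0]
grip_width: 0.0459
```

Call:
carry_out:
  series:
    - [0,0,-0.001,0,0,0,255]
    - [0,0,-0.001,0,0,0,0]
    - [0,0,-0.001,0,0,0,0]
    - [0,0,-0.001,0,0,0,0]
    - [0,0,-0.001,0,0,0,0]
    - [0,0,-0.03,0,0,0,0]
    - [0,0,-0.08,0,0,0,0]
    - [0,0,-0.12,0,0,0,0]
    - [0,0,-0.12,0,0,0,0]

```text
clock: 12.68
position: [0.4668, 0.0458, 0.1482]
tool_rot: [3.137, -0.001, 1.571]
force: [-0.1, 0.1, -0.4]
grip_width: 0.0854
```

```bash
python3 -c "
from h import *
rel([.6455,-.2725,.147])
p,d=imaging.grab_frame('side');W=cloud('side',d);m=(W[...,2]>.05)&(W[...,2]<.08)&(abs(W[...,0]-.466)<.04)&(abs(W[...,1]-.045)<.03);print(m.sum(),cv2.minEnclosingCircle(W[m&(W[...,2]>.06)][:,:2].astype(np.float32)),np.percentile(W[m][:,2],90))
cv2.imwrite('pics/s4.png',cv2.resize(p[60:330,150:400],None,fx=2,fy=2))"
```

```text
t 12.675 pos [0.4668 0.0458 0.1482] rot [ 3.1374e+00 -1.4000e-03  1.5709e+00] F [-0.1  0.1 -0.4] w 0.0854
shift [-0.3183  0.1787  0.0016] turn [ 0.0042 -0.0014  0.0001]
318 ((0.46639737486839294, 0.04507935419678688), 0.024022381752729416) 0.07021848797414977
```

View pics/s4.png

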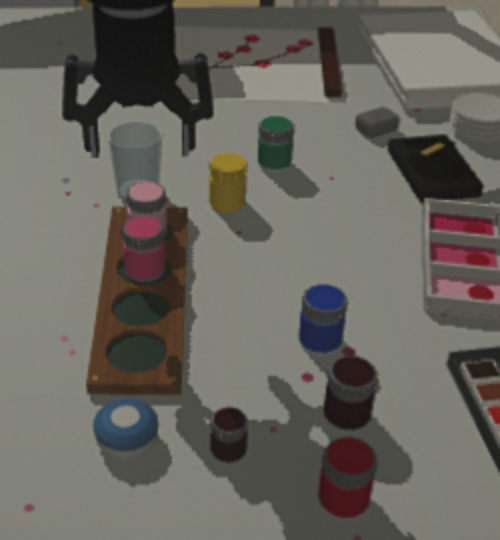

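Rose is seated in well 2 at (145,248) in the crop, with its top at 70 mm. Crimson is next.

Call:
carry_out:
  series:
    - [-0.05,0.03,0,0,0,0,0]
    - [-0.1,0.06,0,0,0,0,0]
    - [-0.15,0.09,0,0,0,0,0]
    - [-0.2,0.12,0,0,0,0,0]
    - [-0.25,0.15,0,0,0,0,0]
    - [-0.3,0.17,0,0,0,0,0]
    - [-0.3183,0.1787,0,0,0,0,0]
    - [-0.3183,0.1787,0,0,0,0,0]
    - [-0.3183,0.1787,0.04,0,0,0,0]
    - [-0.3183,0.1787,0.05,0,0,0,0]

```text
clock: 13.98
position: [0.6427, -0.271, 0.093]
tool_rot: [-3.137, -0.002, 1.572]
force: [0.5, 0.5, 0.6]
grip_width: 0.0855
```

Call:
carry_out:
  series:
    - [0,0,0,0,0,0,0]
    - [0,0,0.005,0,0,0,0]

```text
clock: 14.22
position: [0.6449, -0.2729, 0.0923]
tool_rot: [3.14, 0.001, 1.571]
force: [0.0, -0.1, 0.0]
grip_width: 0.0852
```

```bash
python3 -c "
from h import *
rel([.6455,-.2725,.0185])"
```

```text
t 14.225 pos [ 0.6449 -0.2729  0.0923] rot [3.1397e+00 6.0000e-04 1.5710e+00] F [ 0.  -0.1  0. ] w 0.0852
shift [0.0005 0.0004 0.0738] turn [0.0019 0.0006 0.0002]
```

Call:
carry_out:
  series:
    - [0.0004,0.0,0.03,0,0,0,0]
    - [0.0004,0.0,0.06,0,0,0,0]
    - [0.0004,0.0,0.0725,0,0,0,0]
    - [0.0004,0.0,0.0725,0,0,0,0]
    - [0.0004,0.0,0.0725,0,0,0,255]
    - [0.0004,0.0,0.0725,0,0,0,255]
    - [0.0004,0.0,0.0725,0,0,0,255]
    - [0.0004,0.0,0.0725,0,0,0,255]
    - [0.0004,0.0,0.0725,0,0,0,255]
    - [0.0004,0.0,0.0725,0,0,0,255]

```text
clock: 15.48
position: [0.6448, -0.2727, 0.0196]
tool_rot: [3.14, 0.0, 1.571]
force: [-1.1, 0.5, 6.8]
grip_width: 0.0448
```

```bash
python3 -c "
from h import *
rel([.4628,-.023,.12])"
```

```text
t 15.475 pos [ 0.6448 -0.2727  0.0196] rot [3.1402e+00 4.0000e-04 1.5708e+00] F [-1.1  0.5  6.8] w 0.0448
shift [ 0.2496 -0.1818 -0.1007] turn [0.0013 0.0004 0.    ]
```

Call:
carry_out:
  series:
    - [0.0,0.0,-0.03,0,0,0,255]
    - [0.0,0.0,-0.08,0,0,0,255]
    - [0.02,-0.02,-0.11,0,0,0,255]
    - [0.065,-0.05,-0.11,0,0,0,255]
    - [0.11,-0.085,-0.11,0,0,0,255]
    - [0.16,-0.12,-0.11,0,0,0,255]
    - [0.21,-0.155,-0.11,0,0,0,255]
    - [0.2496,-0.182,-0.101,0,0,0,255]
    - [0.2496,-0.182,-0.101,0,0,0,255]
    - [0.2496,-0.182,-0.101,0,0,0,255]

```text
clock: 16.73
position: [0.4629, -0.0232, 0.1199]
tool_rot: [3.14, 0.0, 1.571]
force: [-0.0, -0.2, -2.0]
grip_width: 0.0455
```

```bash
python3 -c "
from h import *
rel([.4628,-.023,.0276])
shot('side','s5',(150,60,400,330),2)"
```

```text
t 16.725 pos [ 0.4629 -0.0232  0.1199] rot [3.1403e+00 1.0000e-04 1.5708e+00] F [-0.  -0.2 -2. ] w 0.0455
shift [ 0.0002 -0.0002  0.0923] turn [0.0013 0.0001 0.    ]
```

View pics/s5.png

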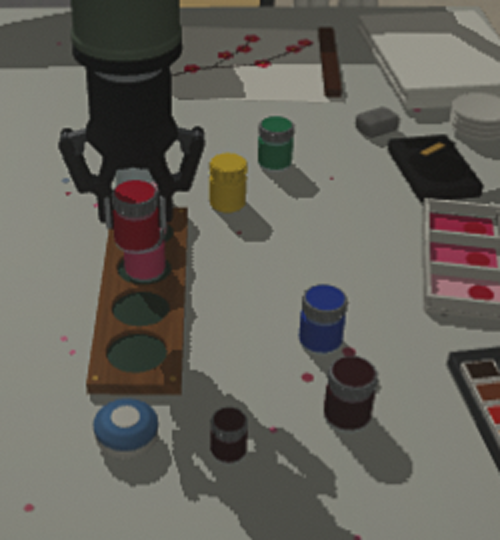

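Crimson is held upright at (136,212) in the crop. I'll lower it.

Call:
carry_out:
  series:
    - [0,0,0.04,0,0,0,255]
    - [0,0,0.07,0,0,0,255]
    - [0,0,0.086,0,0,0,255]
    - [0,0,0.091,0,0,0,255]
    - [0,0,0.0925,0,0,0,255]
    - [0,0,0.0925,0,0,0,255]
    - [0,0,0.0935,0,0,0,255]
    - [0,0,0.0935,0,0,0,255]

```text
clock: 17.77
position: [0.4629, -0.0229, 0.0274]
tool_rot: [3.14, -0.0, 1.571]
force: [-6.8, -0.4, 31.0]
grip_width: 0.0453
```

Call:
carry_out:
  series:
    - [0,0,-0.001,0,0,0,255]
    - [0,0,-0.001,0,0,0,0]
    - [0,0,-0.001,0,0,0,0]
    - [0,0,-0.001,0,0,0,0]
    - [0,0,-0.001,0,0,0,0]
    - [0,0,-0.03,0,0,0,0]
    - [0,0,-0.08,0,0,0,0]
    - [0,0,-0.12,0,0,0,0]
    - [0,0,-0.12,0,0,0,0]

```text
clock: 18.9
position: [0.4635, -0.0227, 0.1482]
tool_rot: [3.137, -0.001, 1.571]
force: [-0.5, -0.2, -0.9]
grip_width: 0.0852
```

```bash
python3 -c "
from h import *
rel([.6635,-.173,.147])
p,d=imaging.grab_frame('side');W=cloud('side',d)
for c in [(.463,-.023),(.6635,-.173)]:
    m=(W[...,2]>.05)&(W[...,2]<.08)&(abs(W[...,0]-c[0])<.03)&(abs(W[...,1]-c[1])<.03);print(m.sum(),cv2.minEnclosingCircle(W[m&(W[...,2]>.059)][:,:2].astype(np.float32)),np.percentile(W[m][:,2],90))
cv2.imwrite('pics/s6.png',cv2.resize(p[60:330,150:400],None,fx=2,fy=2))"
```

```text
t 18.9 pos [ 0.4635 -0.0227  0.1482] rot [ 3.1372e+00 -8.0000e-04  1.5710e+00] F [-0.5 -0.2 -0.9] w 0.0852
shift [-0.1504  0.2     0.002 ] turn [ 0.0044 -0.0008  0.0002]
352 ((0.4630137085914612, -0.024256037548184395), 0.023845668882131577) 0.07022619222779755
421 ((0.6632850766181946, -0.17393425107002258), 0.02334229089319706) 0.06200817632417943
```

View pics/s6.png

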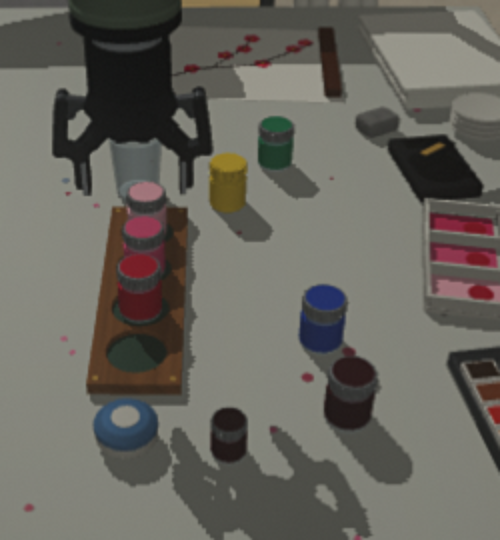

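Crimson is seated in well 3 at (139,285) in the crop, with its top at 70 mm. The last is the large maroon at (350,392), whose 62 mm reading confirms the larger size.

Call:
carry_out:
  series:
    - [-0.035,0.05,0,0,0,0,0]
    - [-0.07,0.1,0,0,0,0,0]
    - [-0.11,0.15,0,0,0,0,0]
    - [-0.15,0.2,0,0,0,0,0]
    - [-0.1503,0.2,0,0,0,0,0]
    - [-0.1503,0.2,0,0,0,0,0]
    - [-0.1503,0.2,0.03,0,0,0,0]
    - [-0.1503,0.2,0.055,0,0,0,0]
    - [-0.1503,0.2,0.055,0,0,0,0]
    - [-0.1503,0.2,0.055,0,0,0,0]

```text
clock: 20.2
position: [0.6623, -0.1728, 0.0919]
tool_rot: [3.141, -0.0, 1.571]
force: [-0.6, 0.2, 1.1]
grip_width: 0.0853
```

```bash
python3 -c "
from h import *
rel([.6635,-.173,.0185])"
```

```text
t 20.2 pos [ 0.6623 -0.1728  0.0919] rot [ 3.1409 -0.      1.5712] F [-0.6  0.2  1.1] w 0.0853
shift [-0.0002  0.0011  0.0734] turn [ 0.0007 -0.      0.0004]
```

Call:
carry_out:
  series:
    - [0.0,0.0007,0.03,0,0,0,0]
    - [0.0,0.0007,0.06,0,0,0,0]
    - [0.0,0.0007,0.0725,0,0,0,0]
    - [0.0,0.0007,0.0725,0,0,0,0]
    - [0.0,0.0007,0.0725,0,0,0,255]
    - [0.0,0.0007,0.0725,0,0,0,255]
    - [0.0,0.0007,0.0725,0,0,0,255]
    - [0.0,0.0007,0.0725,0,0,0,255]
    - [0.0,0.0007,0.0725,0,0,0,255]
    - [0.0,0.0007,0.0725,0,0,0,255]

```text
clock: 21.45
position: [0.6634, -0.1733, 0.0196]
tool_rot: [3.14, 0.0, 1.571]
force: [-1.2, 0.9, 7.0]
grip_width: 0.0452
```

```bash
python3 -c "
from h import *
rel([.46,-.0913,.12])"
```

```text
t 21.45 pos [ 0.6634 -0.1733  0.0196] rot [3.1403e+00 2.0000e-04 1.5707e+00] F [-1.2  0.9  7. ] w 0.0452
shift [ 0.082  -0.2033 -0.1007] turn [ 0.0013  0.0002 -0.0001]
```

Call:
carry_out:
  series:
    - [0.0,0.0,-0.03,0,0,0,255]
    - [0.0,0.0,-0.08,0,0,0,255]
    - [0.01,-0.03,-0.11,0,0,0,255]
    - [0.03,-0.08,-0.11,0,0,0,255]
    - [0.05,-0.13,-0.11,0,0,0,255]
    - [0.07,-0.18,-0.11,0,0,0,255]
    - [0.082,-0.2035,-0.101,0,0,0,255]
    - [0.082,-0.2035,-0.101,0,0,0,255]
    - [0.082,-0.2035,-0.101,0,0,0,255]

```text
clock: 22.58
position: [0.4605, -0.0915, 0.1199]
tool_rot: [3.14, 0.0, 1.571]
force: [-0.4, 0.0, -0.7]
grip_width: 0.0455
```

```bash
python3 -c "
from h import *
rel([.46,-.0913,.0276])
shot('side','s7',(150,60,400,330),2)"
```

```text
t 22.575 pos [ 0.4605 -0.0915  0.1199] rot [3.1402e+00 2.0000e-04 1.5708e+00] F [-0.4  0.  -0.7] w 0.0455
shift [ 0.0002 -0.0006  0.0923] turn [ 0.0014  0.0002 -0.    ]
```

View pics/s7.png

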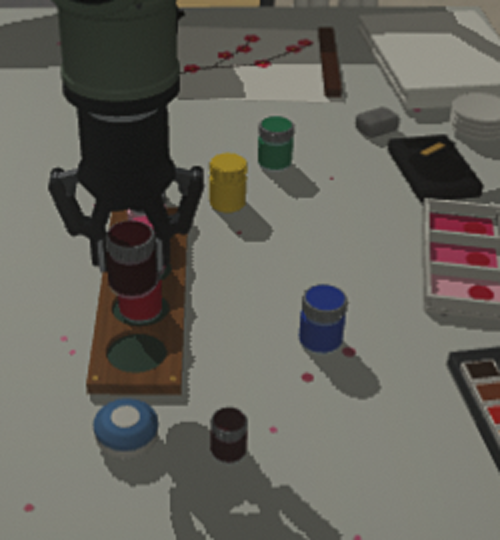

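Maroon is held upright at (131,255) in the crop, over well 4. I'll lower it.

Call:
carry_out:
  series:
    - [0,0,0.04,0,0,0,255]
    - [0,0,0.07,0,0,0,255]
    - [0,0,0.086,0,0,0,255]
    - [0,0,0.091,0,0,0,255]
    - [0,0,0.0925,0,0,0,255]
    - [0,0,0.0925,0,0,0,255]
    - [0,0,0.0935,0,0,0,255]
    - [0,0,0.0935,0,0,0,255]

```text
clock: 23.62
position: [0.4601, -0.0913, 0.0274]
tool_rot: [3.14, -0.0, 1.571]
force: [-5.4, 0.8, 27.8]
grip_width: 0.0454
```

Call:
carry_out:
  series:
    - [0,0,-0.001,0,0,0,255]
    - [0,0,-0.001,0,0,0,0]
    - [0,0,-0.001,0,0,0,0]
    - [0,0,-0.001,0,0,0,0]
    - [0,0,-0.001,0,0,0,0]
    - [0,0,-0.03,0,0,0,0]
    - [0,0,-0.08,0,0,0,0]
    - [0,0,-0.12,0,0,0,0]
    - [0,0,-0.16,0,0,0,0]

```text
clock: 24.75
position: [0.4592, -0.0912, 0.1873]
tool_rot: [-3.142, 0.0, 1.571]
force: [1.0, 0.2, -0.1]
grip_width: 0.0857
```

Call:
carry_out:
  series:
    - [-0.05,0.03,0,0,0,0,0]
    - [-0.1,0.06,0,0,0,0,0]
    - [-0.15,0.09,0,0,0,0,0]
    - [-0.2,0.1,0,0,0,0,0]
    - [-0.25,0.1,0,0,0,0,0]
    - [-0.25,0.1,0,0,0,0,0]
    - [-0.25,0.1,0,0,0,0,0]

```text
clock: 25.62
position: [0.5593, -0.3408, 0.1856]
tool_rot: [-3.141, -0.001, 1.571]
force: [0.0, 0.3, 0.2]
grip_width: 0.0856
```

```bash
python3 - <<'E'
from h import *
from scipy import ndimage as nd
for n in ('top','side'):
    p,d=imaging.grab_frame(n);W=cloud(n,d)
    cv2.imwrite(f'pics/{n}9.png',cv2.resize(p[100:300,90:400] if n=='top' else p[60:330,150:400],None,fx=2,fy=2))
    for nm,c in dict(blush=(.468,.113),rose=(.4655,.0452),crim=(.4628,-.023),mar=(.46,-.0913),green=(.633,.278),blue=(.6505,-.069),yellow=(.566,.187),small=(.5475,-.2125)).items():
        m=(W[...,2]>.035)&(W[...,2]<.08)&(abs(W[...,0]-c[0])<.033)&(abs(W[...,1]-c[1])<.033)&(d>0)
        zt=np.percentile(W[m][:,2],90) if m.sum() else 0;t=m&(W[...,2]>zt-.005)
        q,r=cv2.minEnclosingCircle(W[t][:,:2].astype(np.float32)); print(n,nm,t.sum(),np.round(q,4),round(r,4),'z',round(zt,4),np.median(p[t],0))
    m=(W[...,2]>.02)&(W[...,2]<.1)&(np.hypot(W[...,0]-.455,W[...,1]-.212)<.05)
    print('rinse',cv2.minEnclosingCircle(W[m][:,:2].astype(np.float32)))
    z=np.load(f'pics/{n}0.npz');W=cloud(n,z['d']);m=(W[...,2]>.02)&(W[...,2]<.1)&(np.hypot(W[...,0]-.455,W[...,1]-.212)<.05)
    print('rinse0',cv2.minEnclosingCircle(W[m][:,:2].astype(np.float32)))
E
```

```text
top blush 369 [0.4683 0.1126] 0.0228 z 0.0704 [115. 107. 139.]
top rose 367 [0.466  0.0451] 0.0222 z 0.0702 [ 80.  57. 125.]
top crim 361 [ 0.4635 -0.0232] 0.0226 z 0.0704 [ 37.  23. 102.]
top mar 363 [ 0.4598 -0.092 ] 0.0228 z 0.0705 [16. 10. 36.]
top green 350 [0.6329 0.2778] 0.0233 z 0.0623 [57. 76. 31.]
top blue 328 [ 0.6507 -0.069 ] 0.0231 z 0.0624 [94. 41. 24.]
top yellow 356 [0.5657 0.1874] 0.0228 z 0.0622 [ 46. 113. 131.]
top small 175 [ 0.5472 -0.2127] 0.0166 z 0.0456 [21. 16. 36.]
rinse ((0.4533473551273346, 0.21340006589889526), 0.03302019089460373)
rinse0 ((0.453616738319397, 0.2136307805776596), 0.03334560990333557)
side blush 187 [0.4676 0.1136] 0.0233 z 0.0702 [138. 132. 179.]
side rose 214 [0.4652 0.0455] 0.0234 z 0.0701 [ 92.   67.5 163. ]
side crim 250 [ 0.4627 -0.0227] 0.0231 z 0.0701 [ 46.  35. 134.]
side mar 282 [ 0.4585 -0.0915] 0.0229 z 0.0699 [30. 29. 53.]
side green 0 [0. 0.] 0.0 z 0 [nan nan nan]
side blue 27 [ 0.66   -0.0868] 0.0111 z 0.0596 [54. 55. 54.]
side yellow 0 [0. 0.] 0.0 z 0 [nan nan nan]
side small 205 [ 0.5468 -0.2138] 0.0168 z 0.0452 [31. 31. 50.]
rinse ((0.4523771107196808, 0.2136640101671219), 0.03450528159737587)
rinse0 ((0.4520803689956665, 0.21275393664836884), 0.0352809876203537)
  return _methods._mean(a, axis=axis, dtype=dtype,
  ret = um.true_divide(
```

View pics/top9.png

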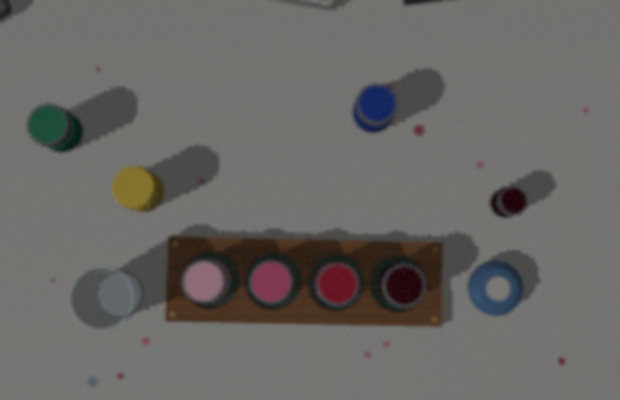

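View pics/side9.png

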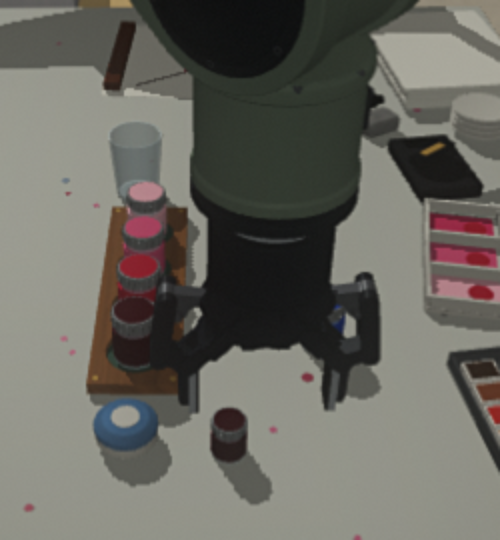

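The top view shows the row at (205,280), (271,281), (338,283) and (404,284) in the crop, palest next to the glass. Green (50,126), blue (377,105) and the rinsing jar (105,298) are where they started. The arm is clear, so I'll hand it in.

```bash
python3 -c "
from workcell import ticket
print(ticket.job_done())"
```

```text
the job is handed in; nothing more can be done
None
```

The four jars are in the rack as a shade row, and I handed the job in at about 26 s of the 112 s allowed. From the rinsing-jar end they stand blush, rose, crimson, then the larger maroon.

- **Placing:** The last top picture has each jar within about 1 mm of its well centre. The lids read 70 mm high, against 68 mm expected. That matches the roughly 2 mm by which the cameras over-read every jar, so I take all four to be fully down and upright.
- **Other jars:** In the top view the green, blue, yellow and small maroon jars and the rinsing jar are within about 0.5 mm of where they started.
- **Failed check:** In the last side picture the arm hid the green and yellow jars and most of the blue one, so those three rest on the top view alone.
- **Forces:** The highest wrist force I read was 42 N, pressing blush down into its well. The other three read about 27–31 N at touchdown.

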